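# Switch on the potter's wheel

### The job

Get the pottery wheel ready to throw: two grey control boxes lie on the bench, and on the wheel's box, the one with the round speed dial, slide the small white switch tab along its recessed slot all the way to the end nearest the dial. Leave the switch of the other box (the fan's, with the row of raised black bars) where it is, and do not disturb the clay pot.

Things in the scene. Friction and masses are not known exactly. Their poses are not given: they have to be found in the camera images.
- wheel_box: Grey box fixed to the bench, 220 (x) x 92 (y) x 40 mm high, any yaw. Origin: centre of underside, z up. Black round dial, 42 mm wide, 18 mm high, on its top at x = +73 mm. Open slot in its top along x, from x = -85 to +35 mm, 36 mm wide centred on y = 0, 16 mm deep (black floor 24 mm above the bench). The fan's box is equal, but has five raised black bars in place of the dial.
- wheel_switch_mid (a point): Top middle of the white tab in the wheel box's slot: upright bar 10 mm thick (box x), 33 mm wide, top 38.5 mm above the bench (about flush). Slides along box x from x = -15 (off) to +25 mm (fully on, at its stop); starts within 8 mm of off, so 65 mm of slot behind it is open for shut fingertips to enter and push. Slides at about 2 N, stays where left. Axes as the box's.
- fan_switch_mid (a point): The same point on the equal white tab in the slot of the fan's box (the box with the bars), which slides as easily; to be left where it is.
- pot_center (a point): Centre, 43 mm above its foot, of a brown clay pot, round, 132 mm wide, 86 mm high, standing loose on a fixed round grey bat (180 mm wide, 12 mm thick) to the left (+y) of the boxes; to be left alone.
Not all that is in view belongs to the job. What is shaped like the wheel_box but green is not meant.

How it is judged:
At the end, for the whole second after the job is handed in: The wheel box's switch tab is at the dial end of its slot: within 10 mm of its stop, that is at x > 15 mm in the box's frame (x of wheel_switch_mid in the frame of wheel_box above 0.015 m); the robot touches nothing.
It fails at once if the fan box's switch is moved by more than 6 mm (distance of fan_switch_mid from where it was at the start of the episode above 0.006 m).
It fails at once if the clay pot is moved by more than 20 mm (distance of pot_center from where it was at the start of the episode above 0.02 m).
It also fails if it takes over 32 s, if anything falls off the work surface, if the arm or the gripper's body presses on something with over 40 N, if the wrist force passes 120 N, or if a joint passes its speed limit or range.

### The arm

A 6-joint arm with a two-finger parallel gripper is mounted at the origin on the work surface. World frame = base frame: x ahead of the robot, y to its left, z up, the work surface at z = 0. Lengths are in m, angles in rad, forces in N, time in s.
With the tool pointing down it reaches from about 0.225 to 0.875 m from the base axis. Payload 3.4 kg.
Tool frame: the origin (TCP) lies at the very end of the fingers, on their centre line; the grasp point (between the pads) lies 19 mm behind it; z points along the fingers, x is the direction in which the jaws open and shut, and the axes are right-handed (so a half turn about z gives the same grasp; the last joint's range is limited). The gripper opens to 85 mm and grips with 20 to 120 N. Pads are 22 mm wide; open, the fingers measure 114 mm over their backs; the gripper's body (76 mm by 85 mm) begins 54 mm behind the grasp point. The pads swing forward as they close: fully open they stand 13 mm farther back than shut.
Start: joints at [-1.444, 0.276, 1.505, -0, 1.361, -0.121], TCP at [0.141, -0.557, 0.231] pointing down, gripper open.
Joint ranges: [-2.89, 2.89], [-0.75, 2.08], [0.22, 2.7], [-1.18, 4.32], [0.11, 2.71], [-2.7, 2.7]. Speed limits (rad/s): [2.57, 2.57, 3.14, 3.14, 3.14, 3.14].

### API

Orientations are given as a unit quaternion [w, x, y, z].
In Python, from rig import manip gives the robot as it stands.
- The arm moves only by the tool send_rows, never from a script. Its argument "increments" is a list of rows, each a list of 5 numbers: the opening, from 0 (shut) to 1 (fully open), then the shift along the tool's x, y, z in m, then the turn about the tool's z in rad. A call has 1 to 8 rows; each row shifts and turns the commanded pose from where the row before left it, along the tool's axes as they then stand; what a row does not reach is not made up. A row lasts 1/8 s, in which the tool goes at most 62.5 mm and 10.7 degrees, less where a joint would pass 70% of its speed; a pose out of reach is approached as far as the arm can. A call is refused whole if a number of a shift passes 0.0625 or a number of a turn 0.188, either way. A call with a gripper value outside its range is refused whole. The fingers move at their own pace and stop on an object; "squeeze" is the grip in N (left out, the last holds). Time passes only in rows, so rows that do not move let the fingers close. It gives the time, the measured TCP pose, the force and the opening at its end, in the units of the state.
- manip.get_state(): the state, without advancing time (a new reading comes with each control period).
- manip.get_image(name): name is "scene" or "top" or "wrist"; returns the picture (400x640x3 uint8, red, green, blue); there is no depth.
- manip.calibration(name): a dict with "fx", "fy", "cx", "cy" (pixels), "distortion" ([k1, k2, p1, p2, k3] as OpenCV has them; the pictures are not rectified), "camera_from_world" (4x4, takes a point from world to camera coordinates). Camera axes: x right, y up, looking along -z (the intrinsics and any distortion apply to the point x, -y, -z); pixel columns grow to the right and rows downward; lengths in m; the calibration is good to about 2 mm. A picture is of the moment at which its call begins: read the wrist's pose just before it. calibration takes no time and is no camera call; for the wrist camera it gives the pose at the moment of the call.
- manip.sign_off(): hands the job in, once; it reports no verdict.
The state is a dict: "clock": time; "qpos": joint angles; "qd": joint speeds; "effort": joint torques, N m; "position": TCP position; "ee_rot": TCP orientation; "contact_force": force on the tool from outside, world axes, zero at the start; "moment": the same for the moment, N m; "width": finger opening in m.
Only numpy, scipy, OpenCV 4.12 (cv2) and the standard library are available. Lean on these libraries where they do the work, as an engineer would, in place of code of your own. Each camera call takes 0.05 s, during which the arm holds its last target.

## Working session

There is one attempt and no reset: what is moved stays moved. The work goes in short steps, Python scripts to look and compute and a tool call to move; the robot and the scene stay as the last step left them, time stands still between calls to the robot, and variables do not carry over. Pictures are saved under pics/ and viewed, and the job is handed in when it is done.

Besides the shell and the picture viewer there is one more tool, called after ">>>" in YAML: its name, and indented under it one key for each argument. send_rows: Moves the arm, as the interface text tells. Its arguments: {"type":"object","properties":{"increments":{"type":"array","items":{"type":"array","items":{"type":"number"}}},"squeeze":{"type":"number"}},"required":["increments"]}

```bash
mkdir -p pics; ls
python3 - <<'E'
from rig import manip
import cv2
print(manip.get_state())
for n in ("scene","top"):
    c=manip.calibration(n); print(n,c)
    cv2.imwrite(f"pics/{n}0.png",manip.get_image(n)[:,:,::-1])
E
```

```text
pics
{'clock': 0.0, 'qpos': array([-1.44399915e+00,  2.76595396e-01,  1.50615557e+00, -3.78344075e-05,
        1.36066109e+00, -1.20992357e-01]), 'qd': array([ 0.00050361, -0.00016209,  0.00116703,  0.00141346,  0.00031629,
        0.00055269]), 'effort': array([-1.54896250e-03, -4.16770577e+01, -2.45807290e+01, -3.81626523e-04,
        1.09302480e-02,  1.39107900e-05]), 'position': array([ 0.14094408, -0.55691406,  0.23043052]), 'ee_rot': array([-6.28270133e-04,  7.89071690e-01, -6.14300448e-01, -6.58163399e-04]), 'contact_force': array([-0.43968117, -0.17540357, -0.59564325]), 'moment': array([-0.01720576, -0.00097862,  0.04722842]), 'width': 0.08551504752300075}
scene {'fx': 438.571244153627, 'fy': 438.571244153627, 'cx': 312.7787695776249, 'cy': 203.52061095464254, 'distortion': array([-0.11927203,  0.        ,  0.        ,  0.        ,  0.        ]), 'camera_from_world': array([[ 0.75030936,  0.66096014,  0.01294451, -0.39675595],
       [-0.40858248,  0.44824405,  0.79507083,  0.06240281],
       [ 0.51970783, -0.60183799,  0.60637844, -1.28099607],
       [ 0.        ,  0.        ,  0.        ,  1.        ]])}
top {'fx': 483.17456026880126, 'fy': 483.17456026880126, 'cx': 324.2487373422361, 'cy': 201.2104094297044, 'distortion': array([-0.09067637,  0.        ,  0.        ,  0.        ,  0.        ]), 'camera_from_world': array([[ 0.00489313, -0.99960095, -0.02782069,  0.12140234],
       [ 0.99909767,  0.00371313,  0.04230909, -0.41717694],
       [-0.04218891, -0.02800261,  0.99871715, -1.15992923],
       [ 0.        ,  0.        ,  0.        ,  1.        ]])}
```

View pics/scene0.png

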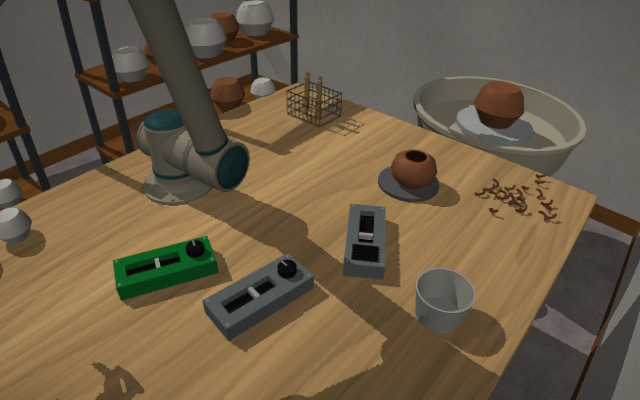

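View pics/top0.png

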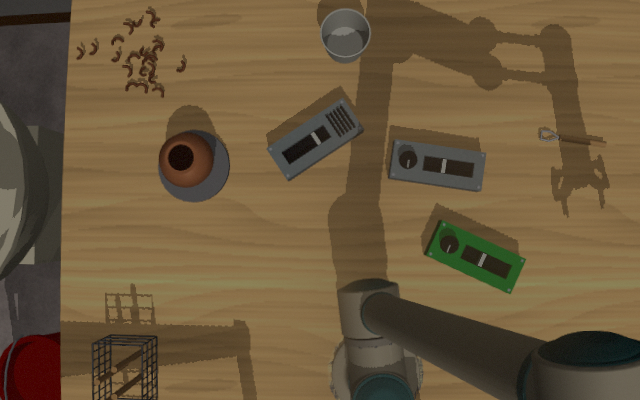

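The top view shows three similar boxes. The grey box with the dial is at (437,163), with its dial at (407,157) and tab at (444,166). The grey box with bars is at (315,140), which is the fan's. The green box with a dial is at (475,255), a decoy. The pot is at (187,158). I choose (437,163), then check it in a close crop and measure it in both views.

```bash
cat > h.py <<'E'
import cv2,numpy as np
def K(c): return np.array([[c['fx'],0,c['cx']],[0,c['fy'],c['cy']],[0,0,1]])
def ray(c,px):
    u=cv2.undistortPoints(np.array(px,float).reshape(-1,1,2),K(c),c['distortion']).reshape(-1,2)
    T=c['camera_from_world'];R=T[:3,:3];t=T[:3,3]
    d=np.c_[u[:,0],-u[:,1],-np.ones(len(u))]@R
    return -R.T@t,d
def plane(c,px,z):
    o,d=ray(c,px); return o+d*((z-o[2])/d[:,2])[:,None]
def tri(ca,pa,cb,pb):
    o1,d1=ray(ca,pa);o2,d2=ray(cb,pb);d1=d1[0]/np.linalg.norm(d1);d2=d2[0]/np.linalg.norm(d2)
    s=np.linalg.lstsq(np.c_[d1,-d2],o2-o1,rcond=None)[0]
    a=o1+s[0]*d1;b=o2+s[1]*d2
    return (a+b)/2,np.linalg.norm(a-b)
E
python3 - <<'E'
import cv2,numpy as np
t=cv2.imread('pics/top0.png')[120:210,375:505]; s=cv2.imread('pics/scene0.png')[240:350,190:330]
cv2.imwrite('pics/ct.png',cv2.resize(t,None,fx=6,fy=6,interpolation=cv2.INTER_CUBIC))
cv2.imwrite('pics/cs.png',cv2.resize(s,None,fx=5,fy=5,interpolation=cv2.INTER_CUBIC))
E
```

```text
(no output)
```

View pics/ct.png

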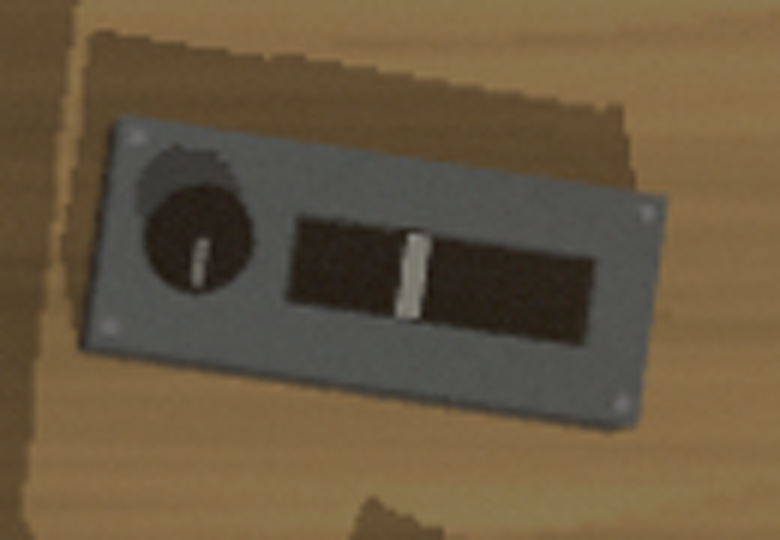

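View pics/cs.png

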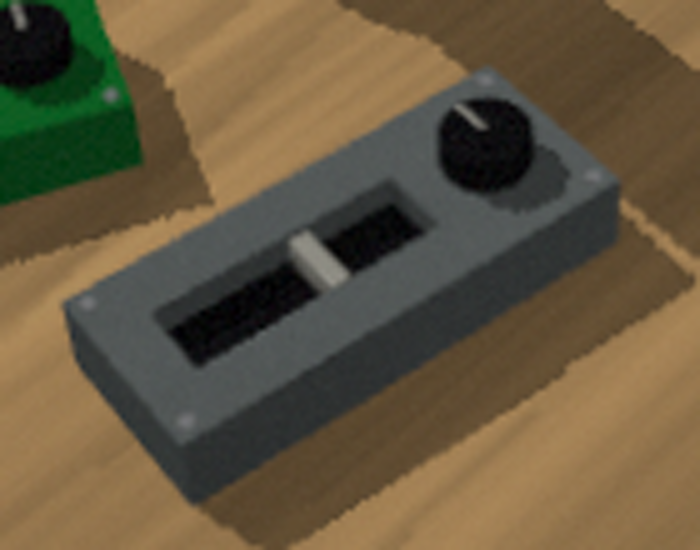

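The close crops confirm a grey box with a round dial, its white tab mid-slot and the slot open behind it. Next I triangulate the four screws and the tab.

```bash
cat > m.py <<'E'
from rig import manip
from h import *
ct,cs=manip.calibration('top'),manip.calibration('scene')
T=lambda p:[375+(p[0]+.5)/6-.5,120+(p[1]+.5)/6-.5]
S=lambda p:[190+(p[0]+.5)/5-.5,240+(p[1]+.5)/5-.5]
for n,a,b in [('d+',(138,136),(594,175)),('d-',(110,328),(487,80)),('e+',(649,212),(186,421)),('e-',(622,402),(87,302)),
  ('slot d+',(295,215),(437,225)),('slot d-',(287,300),(388,180)),('slot e-',(584,345),(155,318)),('tab+',(420,234),(338,280)),('tab-',(408,318),(302,238)),('tabmid',(414,276),(320,259))]:
    print(n,*[np.round(v,4) for v in tri(ct,T(a),cs,S(b))],'plane.04', np.round(plane(ct,[T(a)],.04)[0,:2],4),np.round(plane(cs,[S(b)],.04)[0,:2],4))
P=plane(ct,[T(p) for p in [(118,118),(668,196),(633,430),(80,350)]],.04)
print('centre',P.mean(0)); 
for v in (P[0]-P[1],P[3]-P[2]): print(np.linalg.norm(v),np.degrees(np.arctan2(v[1],v[0])))
E
python3 m.py
```

```text
d+ [ 0.5566 -0.0493  0.044 ] 0.0035 plane.04 [ 0.556  -0.0509] [ 0.5554 -0.0452]
d- [ 0.4811 -0.0377  0.0429] 0.0046 plane.04 [ 0.4798 -0.0396] [ 0.4806 -0.034 ]
e+ [ 0.5273 -0.2511  0.0441] 0.0033 plane.04 [ 0.5268 -0.2537] [ 0.5259 -0.2483]
e- [ 0.4521 -0.2397  0.0436] 0.003 plane.04 [ 0.4514 -0.2419] [ 0.4504 -0.2372]
slot d+ [ 0.5254 -0.112   0.0406] 0.0019 plane.04 [ 0.5248 -0.1128] [ 0.5257 -0.111 ]
slot d- [ 0.4918 -0.1084  0.0411] 0.0024 plane.04 [ 0.4911 -0.1095] [ 0.4919 -0.1069]
slot e- [ 0.4754 -0.2252  0.0399] 0.0048 plane.04 [ 0.4739 -0.227 ] [ 0.4773 -0.2236]
tab+ [ 0.5178 -0.1613  0.042 ] 0.0015 plane.04 [ 0.5175 -0.1623] [ 0.517  -0.1597]
tab- [ 0.4862 -0.1554  0.0388] 0.0056 plane.04 [ 0.4842 -0.1573] [ 0.4892 -0.1542]
tabmid [ 0.5021 -0.1584  0.0402] 0.0037 plane.04 [ 0.5009 -0.1598] [ 0.5032 -0.157 ]
centre [ 0.50195733 -0.14460746  0.04      ]
0.22034918563247624 82.20462243558381
0.22056109276242436 82.00592207789263
```

Measured pose: top height about 40 mm, box centre about (0.503, -0.144), yaw about 82°, tab at x of about -14 mm. I'll shut the fingers and move high above the slot behind the tab.

>>> send_rows:
  increments:
    - [0,-0.02,-0.033,0,0]
    - [0,-0.027,-0.044,0,0]
    - [0,-0.027,-0.044,0,0]
    - [0,-0.027,-0.044,0,0]
    - [0,-0.027,-0.044,0,0]
    - [0,-0.027,-0.044,0,0]
    - [0,-0.027,-0.044,0,0]
    - [0,-0.027,-0.044,0,0]
  squeeze: 30

```text
clock: 1.1
position: [0.4212, -0.2697, 0.231]
ee_rot: [0.0, 0.789, -0.614, -0.0]
contact_force: [0.2, -0.7, 0.3]
width: 0.0001
```

>>> send_rows:
  increments:
    - [0,-0.027,-0.044,0,0]
    - [0,-0.027,-0.044,0,0]
    - [0,0,0,0,0.1]
    - [0,0,0,0,0.15]
    - [0,0,0,0,0.137]
    - [0,0,0,0,0]
    - [0,0,0,0,0]

```text
clock: 1.98
position: [0.4922, -0.1973, 0.2311]
ee_rot: [-0.0, -0.657, 0.754, 0.0]
contact_force: [0.1, -0.4, -0.5]
width: -0.0002
```

```bash
cat > st.py <<'E'
from rig import manip
import numpy as np
from scipy.spatial.transform import Rotation as R
s=manip.get_state();q=s['ee_rot'];M=R.from_quat([q[1],q[2],q[3],q[0]]).as_matrix()
print(s['clock'],np.round(s['position'],4),'F',np.round(s['contact_force'],2),'w',s['width'])
print(np.round(M,3),'xang',np.degrees(np.arctan2(M[1,0],M[0,0])))
c=np.array([.503,-.144]);y=np.radians(82);u=np.array([np.cos(y),np.sin(y)]);v=np.array([-u[1],u[0]])
d=s['position'][:2]-c;print('box x,y',d@u,d@v)
E
python3 - <<'E'
exec(open('st.py').read())
import cv2
c=manip.calibration('wrist'); cv2.imwrite('pics/w1.png',manip.get_image('wrist')[:,:,::-1])
import pickle; pickle.dump(c,open('w1.pkl','wb'))
E
```

```text
1.975 [ 0.4922 -0.1973  0.2311] F [ 0.08 -0.43 -0.54] w -0.0001567829486682981
[[-0.137 -0.991 -0.   ]
 [-0.991  0.137  0.   ]
 [-0.     0.    -1.   ]] xang -97.8713790831601
box x,y -0.05423283330445767 0.0032456116886681085
```

View pics/w1.png

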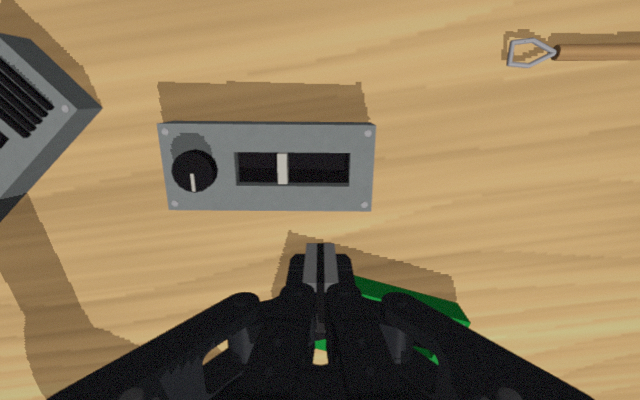

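The wrist view shows the wheel box square to the image: dial (194,170), slot x 235–350 and y 152–186, tab (282,168). The shut fingers are at (320,250). I measure from it.

```bash
python3 - <<'E'
import pickle,cv2
from h import *
c=pickle.load(open('w1.pkl','rb'))
im=cv2.imread('pics/w1.png');cv2.imwrite('pics/w1c.png',cv2.resize(im[115:220,150:385],None,fx=3.4,fy=3.4,interpolation=cv2.INTER_CUBIC))
cen=np.array([.503,-.144]);y=np.radians(82);u=np.array([np.cos(y),np.sin(y)]);v=np.array([-u[1],u[0]])
for n,p in dict(s1=(165,131),s2=(368,132),s3=(364,204),s4=(174,204),sl1=(235.5,152),sl2=(350,152),sl3=(350,186),sl4=(237,186),tab=(282,168.5)).items():
    w=plane(c,[p],.04)[0]; d=w[:2]-cen; print(n,np.round(w,4),'box',np.round([d@u,d@v],4))
E
python3 - <<'E'
E
```

```text
s1 [ 0.5559 -0.0479  0.04  ] box [ 0.1025 -0.039 ]
s2 [ 0.527  -0.2506  0.04  ] box [-0.1022 -0.0386]
s3 [ 0.4511 -0.2392  0.04  ] box [-0.1015  0.0382]
s4 [ 0.4792 -0.0358  0.04  ] box [0.1038 0.0387]
sl1 [ 0.5254 -0.1137  0.04  ] box [ 0.0332 -0.018 ]
sl2 [ 0.5094 -0.2304  0.04  ] box [-0.0847 -0.0183]
sl3 [ 0.4732 -0.2264  0.04  ] box [-0.0858  0.018 ]
sl4 [ 0.4897 -0.1074  0.04  ] box [0.0343 0.0183]
tab [ 0.5018 -0.1581  0.04  ] box [-0.0141 -0.0008]
```

View pics/w1c.png

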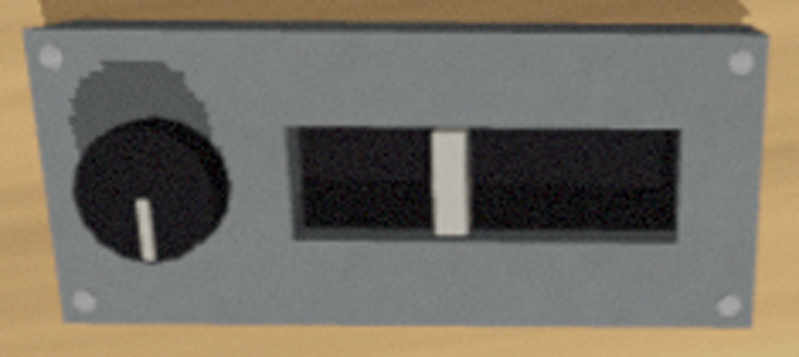

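The wrist measurement agrees with the box frame to about 1 mm. I correct y by -3 mm and descend to just above the box.

>>> send_rows:
  increments:
    - [0,0,-0.003,0.03,0]
    - [0,0,0,0.045,0]
    - [0,0,0,0.045,0]
    - [0,0,0,0.035,0]
    - [0,0,0,0.014,0]
    - [0,0,0,0,0]
    - [0,0,0,0,0]

```text
clock: 2.9
position: [0.4966, -0.1984, 0.0637]
ee_rot: [0.0, -0.656, 0.754, -0.001]
contact_force: [0.4, 0.0, 0.0]
width: -0.0001
```

Run:
```python
exec(open('st.py').read())
import cv2
for n in('wrist','scene'): cv2.imwrite(f'pics/{n}2.png',manip.get_image(n)[:,:,::-1])
```

```text
2.9 [ 0.4966 -0.1984  0.0637] F [0.37 0.03 0.01] w -0.00011359868268971039
[[-0.139 -0.99   0.003]
 [-0.99   0.139 -0.002]
 [ 0.001 -0.003 -1.   ]] xang -97.96284786142316
box x,y -0.05473349886554401 -0.001214281509952517
```

View pics/wrist2.png

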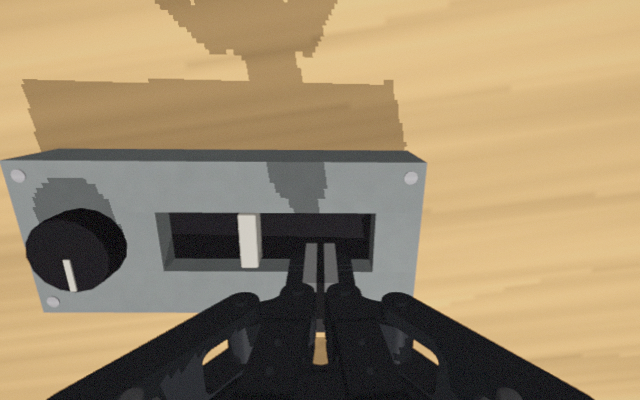

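The fingers are above the open slot at (320,250), and the tab is at (248,240). I descend into the slot gently.

>>> send_rows:
  increments:
    - [0,0,0.001,0.01,0]
    - [0,0,0,0.01,0]
    - [0,0,0,0.008,0]
    - [0,0,0,0.005,0]
    - [0,0,0,0,0]

```text
clock: 3.62
position: [0.4941, -0.1974, 0.0287]
ee_rot: [-0.0, -0.656, 0.755, 0.001]
contact_force: [-0.8, 0.1, -0.2]
width: 0.0001
```

Run:
```python
exec(open('st.py').read())
import cv2
for n in('wrist','scene'): cv2.imwrite(f'pics/{n}3.png',manip.get_image(n)[:,:,::-1])
```

```text
3.625 [ 0.4941 -0.1974  0.0287] F [-0.77  0.06 -0.21] w 6.761272554361117e-05
[[-0.139 -0.99  -0.001]
 [-0.99   0.139  0.001]
 [-0.     0.001 -1.   ]] xang -97.9766388746957
box x,y -0.05411982377819428 0.0013986762512601702
```

View pics/wrist3.png

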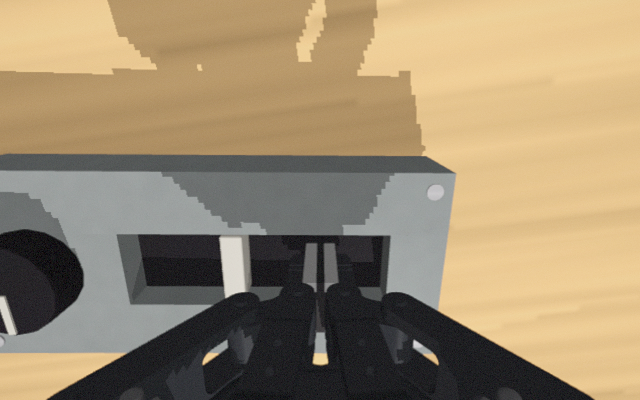

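The tips are in the slot with no contact force. I push toward the dial (tool -x).

>>> send_rows:
  increments:
    - [0,-0.006,0,0,0]
    - [0,-0.007,0,0,0]
    - [0,-0.007,0,0,0]
    - [0,-0.007,0,0,0]
    - [0,-0.007,0,0,0]
    - [0,-0.006,0,0,0]
    - [0,0,0,0,0]

```text
clock: 4.6
position: [0.5001, -0.1573, 0.0293]
ee_rot: [0.0, -0.656, 0.754, 0.0]
contact_force: [-0.3, 0.3, -0.7]
width: -0.0003
```

Run:
```python
exec(open('st.py').read())
import cv2
for n in('wrist',): cv2.imwrite(f'pics/{n}4.png',manip.get_image(n)[:,:,::-1])
```

```text
4.6 [ 0.5001 -0.1573  0.0293] F [-0.32  0.35 -0.67] w -0.00026292948088292556
[[-0.138 -0.99   0.   ]
 [-0.99   0.138  0.   ]
 [-0.    -0.    -1.   ]] xang -97.95876266656663
box x,y -0.013542471519007207 0.0010313191963619629
```

View pics/wrist4.png

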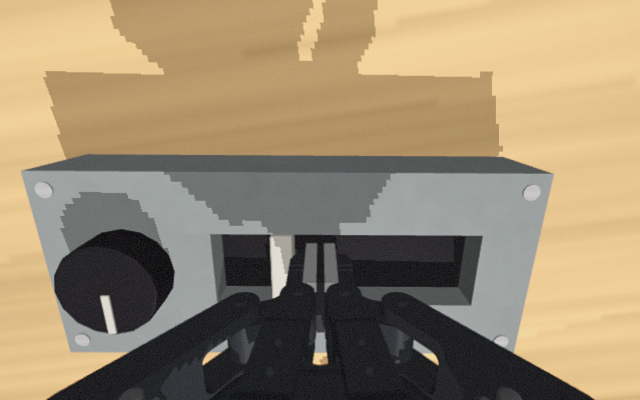

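The tab has moved: its front edge at pixel 271 against the slot end at 212, so its centre is near +4 mm. I push about 20 mm more, slowing near the stop.

>>> send_rows:
  increments:
    - [0,-0.005,0,0,0]
    - [0,-0.005,0,0,0]
    - [0,-0.004,0,0,0]
    - [0,-0.003,0,0,0]
    - [0,-0.002,0,0,0]
    - [0,0,0,0,0]

```text
clock: 5.4
position: [0.5027, -0.1388, 0.0293]
ee_rot: [0.0, -0.656, 0.755, 0.0]
contact_force: [0.5, -1.0, -0.5]
width: -0.0001
```

Run:
```python
exec(open('st.py').read())
import cv2
for n in('wrist',): cv2.imwrite(f'pics/{n}5.png',manip.get_image(n)[:,:,::-1])
```

```text
5.4 [ 0.5027 -0.1388  0.0293] F [ 0.53 -1.   -0.5 ] w -0.00011382840188687237
[[-0.139 -0.99   0.   ]
 [-0.99   0.139  0.   ]
 [-0.    -0.    -1.   ]] xang -97.97716589341337
box x,y 0.005072175659507565 0.0010209687735742107
```

View pics/wrist5.png

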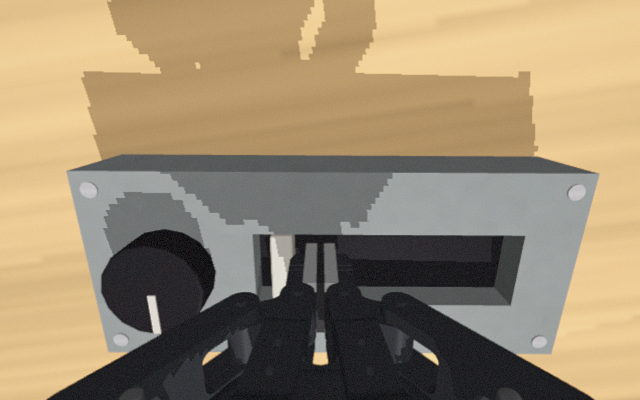

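The gap to the slot end is about 18 px, or 8 mm, so the tab centre is near +22 mm. I nudge 2 mm more, then back off and rise.

>>> send_rows:
  increments:
    - [0,-0.002,0,0,0]
    - [0,0,0,0,0]
    - [0,0.005,0,0,0]
    - [0,0.007,0,0,0]
    - [0,0,0,-0.01,0]
    - [0,0,0,-0.03,0]
    - [0,0,0,-0.05,0]
    - [0,0,0,-0.05,0]

```text
clock: 6.45
position: [0.5009, -0.1489, 0.1712]
ee_rot: [0.0, -0.656, 0.755, 0.0]
contact_force: [1.2, -0.9, 0.3]
width: 0.0002
```

>>> send_rows:
  increments:
    - [0,0.03,0,-0.03,0]
    - [0,0.02,0,0,0]
    - [0,0,0,0,0]
    - [0,0,0,0,0]

```text
clock: 6.95
position: [0.4932, -0.1975, 0.1977]
ee_rot: [-0.0, -0.656, 0.755, 0.002]
contact_force: [-0.8, 0.4, -0.9]
width: -0.0
```

Run:
```python
exec(open('st.py').read())
import cv2,pickle
pickle.dump(manip.calibration('wrist'),open('w6.pkl','wb'))
for n in('wrist','scene','top'): cv2.imwrite(f'pics/{n}6.png',manip.get_image(n)[:,:,::-1])
```

```text
6.95 [ 0.4932 -0.1975  0.1977] F [-0.77  0.38 -0.92] w -2.331625866607919e-05
[[-0.139 -0.99  -0.003]
 [-0.99   0.139  0.003]
 [-0.002  0.003 -1.   ]] xang -98.00677356625367
box x,y -0.05438070434214432 0.0022494741687153473
```

View pics/wrist6.png

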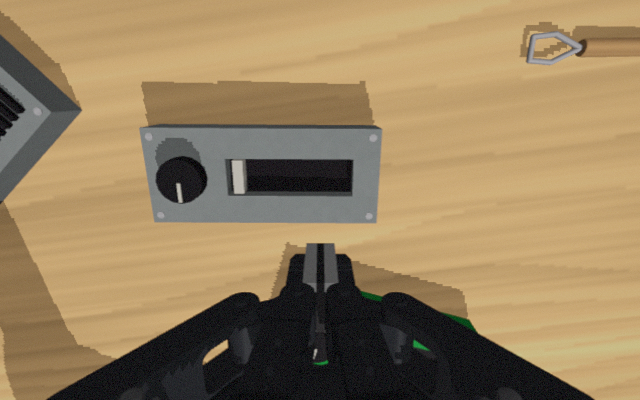

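View pics/scene6.png

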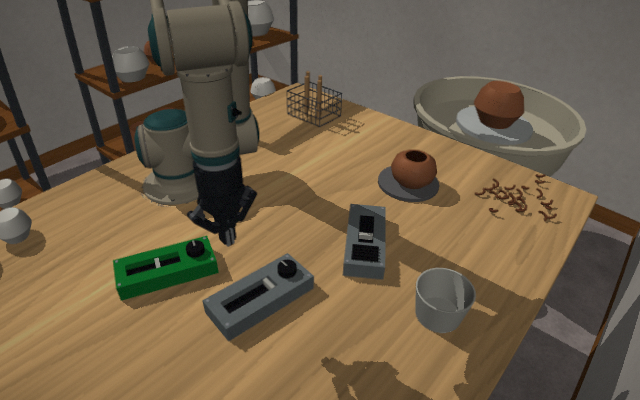

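The wrist view shows the tab at (238,177), next to the slot's dial end at 228. The scene view shows the tab at (269,283), with the pot at (414,168) and the fan tab at (366,236) unchanged. I compute the final tab position and hand in.

Run:
```python
import pickle
from h import *
c=pickle.load(open('w6.pkl','rb'))
cen=np.array([.503,-.144]);y=np.radians(82);u=np.array([np.cos(y),np.sin(y)])
for p in [(238.5,177),(228,177),(352,177)]: print(p,(plane(c,[p],.039)[0,:2]-cen)@u)
from rig import manip
s=manip.get_state();print(s['qd'].round(3),s['clock'])
manip.sign_off()
```

```text
(238.5, 177) 0.02392105831395275
(228, 177) 0.033910295700516506
(352, 177) -0.08412122853842066
[ 0.001 -0.004 -0.008 -0.001 -0.001 -0.001] 7.1
the job is handed in; nothing more can be done
```

The wheel box's switch tab is now at about x = +24 mm (over +15 mm needed, stop at +25 mm), and the job is handed in at 7.1 s. I picked the grey box with the dial, rather than the fan's box or the green one. I lowered the shut fingertips into the slot behind the tab, pushed it to the dial end, backed off and rose clear.

- **Tab position:** the wrist camera measured +24 mm. The same picture gave the slot ends to about 1 mm.
- **Contact:** the arm was at rest, about 0.2 m above the bench and touching nothing. The force readings stayed within about 1.5 N, which is noise level.
- **Fan switch and pot:** in the scene image they look unchanged. I judged this by eye and did not measure it.
- **Disagreement:** the top and scene camera rays missed each other by 2–6 mm when I first measured the box. The wrist view settled the box's position before I entered the slot.

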